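# Pack up a guide rail on two sawn offcuts

## Robot

A 7-joint arm with a two-finger parallel gripper is mounted at the origin on the work surface. World frame = base frame: x ahead of the robot, y to its left, z up, the work surface at z = 0. Lengths are in mm, angles in rad, forces in N, time in s.
With the tool pointing down it reaches from about 425 to 875 mm from the base axis. Payload 9.9 kg.
Tool frame: the origin (TCP) lies on the centre line of the jaws, within the pads' length; the fingertips stand 14 mm ahead of it and the grasp point (between the pads) lies 5 mm behind it (manip.tcp_to_tips is the distance from the TCP to the fingertips, in mm); z points along the fingers, y is the line along which they close (so a half turn about z gives the same grasp; the last joint's range is limited). The gripper opens to 85 mm and grips with 20 to 120 N. Pads are 22 mm wide; open, the fingers measure 114 mm over their backs; the gripper's body (76 mm by 85 mm) begins 54 mm behind the grasp point. The pads swing forward as they close: fully open they stand 13 mm farther back than shut.
Start: joints at [-0.084, 0.576, 0.025, 1.437, -0.015, 1.129, -0.057], TCP at [675.003, 0.006, 245.289] pointing down, gripper open.
Joint ranges: [-2.76, 2.76], [-0.34, 2.15], [-1.52, 1.57], [0.19, 2.46], [-1.09, 4.23], [0.17, 1.99], [-2.82, 2.82]. Speed limits (rad/s): [2.22, 2.22, 3.01, 3.01, 3.14, 3.14, 3.14].

## Interface

Orientations are given as a 3x3 rotation matrix whose columns are the frame's x, y, z axes.
In Python, from plant import manip gives the robot as it stands. The module is installed in compiled form; this text tells all that it offers.
- The arm moves only by the tool send_rows, never from a script. Its argument "deltas" is a list of rows, each an object with "hand": the opening, from 0 (shut) to 1 (fully open); "delta_pos": the shift along the tool's x, y, z in m, a list of three; "dr": the turn, a rotation vector about the tool's x, y, z in degrees, a list of three. A call has 1 to 10 rows; each row shifts and turns the commanded pose from where the row before left it, along the tool's axes as they then stand; what a row does not reach is not made up. A row lasts 1/8 s, in which the tool goes at most 62.5 mm and 10.7 degrees, less where a joint would pass 70% of its speed; a pose out of reach is approached as far as the arm can. A call with a gripper value outside its range is refused whole. The fingers move at their own pace and stop on an object; the grip force is fixed at half the most. Time passes only in rows, so rows that do not move let the fingers close. It gives the time, the measured TCP pose, the force, the opening and the grip force at its end, in the units of the state.
- manip.state(): the state, without advancing time (a new reading comes with each control period).
- manip.get_image(name): name is "scene" or "side" or "wrist"; returns the picture (384x512x3 uint8, red, green, blue); there is no depth.
- manip.camera_info(name): a dict with "fovy" (degrees; the focal length in pixels is half the picture's height over the tangent of half this angle, whatever the lens; pixels are square), "cx", "cy" (the principal point, pixels), "D" ([k1, k2, p1, p2, k3] as OpenCV has them; the pictures are not rectified), "R" (3x3) and "t" (3): a world point X has camera coordinates R X + t. Camera axes: x right, y down, z forward; pixel columns grow to the right and rows downward; lengths in mm; the calibration is good to about 2 mm. A picture is of the moment at which its call begins: read the wrist's pose just before it. camera_info takes no time and is no camera call; for the wrist camera it gives the pose at the moment of the call.
- manip.sign_off(): hands the job in; it is judged then, once.
Trained networks look in the newest picture that a camera, given by its name, has taken for a name from the list of things; names that differ only in an ending like _2 or _b are one class to them, and where a whole thing is asked for, a point or a joint stands for the part that bears it (a point fixed in the world has none). Each returns a list of dicts, best first, with "confidence" (0 to 1); they miss things now and then, are a little off and sometimes report something else, mostly with a low value. They report only what shows in the picture. A call takes as long as a camera call. They do not tell look-alikes from the thing itself.
- manip.look_for(camera, query): "box" ([centre column, centre row, width, height] in pixels, round what is visible of it).
- manip.landmark_of(camera, query): "pixel" ([column, row] in pixels: a listed point, or the origin of a listed thing).
The state is a dict: "clock": time; "q": joint angles; "qvel": joint speeds; "joint_efforts": joint torques, N m; "eef_pos": TCP position; "eef_rot": TCP orientation; "wrist_force": force on the tool from outside, world axes, zero at the start; "ft_torque": the same for the moment, N m; "grip_width": finger opening in mm; "gripper_force": force on a finger pad.
Only numpy, scipy, OpenCV 4.12 (cv2) and the standard library are available. Lean on these libraries where they do the work, as an engineer would, in place of code of your own. Each camera call takes 0.05 s, during which the arm holds its last target. There are 200 camera calls.

## Task

Build packing for the red guide rail: lay the blue wedge-cut offcut flat in the middle of the black rubber pad, and rest the white one squarely on its slope, turned so that the two slopes cancel and the top comes out level. Let go, then press down firmly on top of the white offcut to test that the pile does not rock, and finally lay the red rail, open side up, centred and straight across from the top of the pile to the top of the aluminium stand, so that it lies level on both. Leave everything else on the bench where it is.

Things in the scene. Friction and masses are not known exactly. Their poses are not given: they have to be found in the camera images.
- rig: fixed steel foot plate, 130 (x) x 250 (y) x 10 mm thick, origin at the centre of its underside on the bench, z up. Seen along its own axes: rubber pad at y = -70 mm, aluminium stand at y = +70 mm, and a black gearmotor (white and green label) bolted behind the stand at x = +90 to +257 mm, y = +33 to +108 mm, 89 mm high.
- pad_top (a point): centre of the top of the black rubber pad, 13 mm above the bench; the pad is 120 mm along the rig's x and 70 mm along its y; axes as the rig's.
- stand: plain aluminium block fixed on the plate, 70 mm (rig x) x 40 mm (rig y) x 73 mm high; origin at the centre of its underside, on the plate.
- stand_top (a point): centre of the flat top of the stand, 83 mm above the bench, which is the height of a correctly built pile; axes as the rig's.
- blue_mid (a point): centre, 17.5 mm above the underside, of the blue wedge offcut (about 0.4 kg). Footprint 100 (own x) x 55 mm (own y), two corners sawn off; long sides upright and parallel, grip there. Flat underside; top plane falls evenly towards own +x (slope 0.18, 10.2 degrees): 44 mm high at the -x end, 35 in the middle, 26 at the +x end. Starts lying on its underside, own z up.
- white_mid (a point): centre, 17.5 mm above the underside, of the white wedge offcut (about 0.26 kg). Footprint 100 (own x) x 50 mm (own y), corners sawn off; long sides upright and parallel, grip there. Flat underside; top plane falls evenly towards own +x (slope 0.18, 10.2 degrees): 44 mm high at the -x end, 35 in the middle, 26 at the +x end. Starts lying on its underside, own z up.
- white: the white offcut itself: origin at the middle of its underside, axes as white_mid. With its underside on the blue slope and its own x pointing up that slope (half a turn from the blue's x), its top is level, 70 mm above the blue's underside. A black stripe is drawn across its top near the thick (-x) end.
- blue: the blue offcut itself: origin at the middle of its underside, axes as blue_mid. A yellow stripe is drawn across its top near the thick (-x) end.
- white_top (a point): middle of the top face of the white offcut, 35 mm above its underside; its z is square to the top face, so it is upright when the top is level.
- rail_mid (a point): centre of the red guide rail, a rigid U channel open upwards, 200 mm long (own x), 44 mm wide (own y), 36 mm high, walls 5 mm and floor 6 mm thick, 0.35 kg or so; this point is 18 mm above its underside. z up. Grip it across its width near the middle of its length.
- rail: the red rail itself: origin at the centre of its underside, axes as rail_mid.
- black_offcut: bystander: small black steep wedge offcut, 70 x 44 mm, 44 mm high; too steep for this job. Origin in its underside.
- disc: bystander: white plastic disc 100 mm across with a hub, 30 mm high, lying flat. Origin under its centre.
- wrench: bystander: wrench lying on the bench.
- screwdriver: bystander: screwdriver lying on the bench.
- grease_jar: bystander: jar with a red cap, 70 mm across, 80 mm high. Origin under its centre.
- bar_stub: bystander: brass bar 40 x 110 x 40 mm. Origin under its centre.
Not all that is in view belongs to the job. There is more than one size of the blue; the job needs the smaller.

How it is judged (in metres and radians):
On the way, in this order (a step that is already met when the one before it is completed fails the run):
1. the blue offcut lies flat on the rubber pad, its middle within 20 mm of the pad's, let go and at rest (horizontal distance between blue_mid and pad_top below 0.02 m and angle between blue_mid's own z axis and vertical below 0.06 rad and contact force between blue and rig above 0.5 N and linear speed of blue below 0.02 m/s and angular speed of blue below 0.2 rad/s and contact force between the fingers and blue below 0.1 N), for 0.2 s.
2. the white offcut rests on the blue one, middles within 20 mm, its top level within 3.4 degrees, let go and at rest (horizontal distance between blue_mid and pad_top below 0.02 m and angle between each of blue_mid, white_top's own z axis and vertical below 0.06 rad and contact force between blue and rig above 0.5 N and horizontal distance between white_mid and blue_mid below 0.02 m and contact force between white and blue above 0.5 N and linear speed of white below 0.02 m/s and angular speed of white below 0.2 rad/s and contact force between the fingers and white below 0.1 N), for 0.2 s.
3. the fingers press down on the white offcut (at least 3 N on it, at least 6 N between the offcuts with its weight) and its top stays level (contact force between the fingers and white above 3 N and contact force between white and blue above 6 N and angle between white_top's own z axis and vertical below 0.06 rad), for 0.05 s.
At the end, for the whole second after the job is handed in: Blue flat on the pad and white on blue, middles within 20 mm each, white's top level; rail upright, resting on white and stand, middle within 18 mm (rig x) and 22 mm (rig y) of the plate's, within 8.5 degrees of straight; all level within 3.4 degrees and at rest (horizontal distance between blue_mid and pad_top below 0.02 m and angle between each of blue_mid, white_top, rail_mid's own z axis and vertical below 0.06 rad and contact force between blue and rig above 0.5 N and horizontal distance between white_mid and blue_mid below 0.02 m and contact force between white and blue above 0.5 N and angle between the x axis of rail_mid and the y axis of rig, either way round below 0.15 rad and x of rail_mid in the frame of rig between -0.018 and 0.018 m and y of rail_mid in the frame of rig between -0.022 and 0.022 m and contact force between rail and white above 0.3 N and contact force between rail and stand above 0.3 N and linear speed of each of blue, white, rail below 0.02 m/s and angular speed of each of blue, white, rail below 0.2 rad/s); the robot touches nothing.
It fails at once if a bystander (black offcut, disc, wrench, screwdriver, jar or bar) is shifted more than 30 mm (distance of any of black_offcut, disc, wrench, screwdriver, grease_jar, bar_stub from where it was at the start of the episode above 0.03 m).
It also fails if it takes over 72 s, if anything falls off the work surface, if the arm or the gripper's body presses on something with over 40 N, if the wrist force passes 120 N, or if a joint passes its speed limit or range.

## Working session

There is one attempt and no reset: what is moved stays moved. The work goes in short steps, Python scripts to look and compute and a tool call to move; the robot and the scene stay as the last step left them, time stands still between calls to the robot, and variables do not carry over. Pictures are saved under pics/ and viewed, at most 10 in all, crops included, and the job is handed in when it is done.

Besides the shell and the picture viewer there is one more tool, called after "Emit:" by a JSON object that holds its "name" and its "arguments". send_rows: Moves the arm, as the interface text tells. Its arguments: {"type":"object","properties":{"deltas":{"type":"array"}},"required":["deltas"]}

```bash
mkdir -p pics; cat > h.py <<'E'
import numpy as np, cv2
from plant import manip
def cam(n):
    i=manip.camera_info(n); f=192/np.tan(np.radians(i["fovy"])/2)
    K=np.array([[f,0,i["cx"]],[0,f,i["cy"]],[0,0,1.]])
    return K,np.array(i["D"],float),np.array(i["R"]),np.array(i["t"],float)
def ray(c,px):
    K,D,R,t=c
    u=cv2.undistortPoints(np.array([[px]],float),K,D)[0,0]
    return -R.T@t, R.T@np.array([u[0],u[1],1])
def onz(c,px,z):
    o,d=ray(c,px); return o+d*(z-o[2])/d[2]
def proj(c,X):
    K,D,R,t=c
    return cv2.projectPoints(np.array(X,float).reshape(-1,1,3),cv2.Rodrigues(R)[0],t,K,D)[0][:,0]
def save(im,n): cv2.imwrite("pics/"+n,cv2.cvtColor(im,cv2.COLOR_RGB2BGR))
E
python3 - <<'E'
from h import *
Z=dict(rig=0,pad_top=13,stand_top=83,blue_mid=17.5,white_mid=17.5,blue=0,white=0,white_top=35,rail_mid=18,rail=0)
ims=[]
for n in ["scene","side"]:
    im=manip.get_image(n); ims.append(im); save(im,n+"0.png"); c=cam(n)
    for k,z in Z.items():
        for r in manip.landmark_of(n,k)[:3]:
            print(n,k,np.round(r["pixel"]),round(r["confidence"],2),np.round(onz(c,r["pixel"],z)))
print(manip.state()["clock"])
E
```

```text
scene rig [227. 250.] 0.67 [648.  79.   0.]
scene pad_top [215. 233.] 0.58 [643.  17.  13.]
scene pad_top [362. 310.] 0.5 [499. 459.  13.]
scene stand_top [247. 247.] 0.89 [624. 144.  83.]
scene blue_mid [315. 248.] 0.92 [460. 250.  18.]
scene blue_mid [336. 199.] 0.58 [286. 177.  18.]
scene white_mid [211. 148.] 0.58 [ 445. -257.   18.]
scene blue [310. 252.] 0.88 [472. 245.   0.]
scene blue [336. 203.] 0.76 [284. 181.   0.]
scene white [209. 154.] 0.86 [ 460. -252.    0.]
scene white_top [212. 140.] 0.75 [ 427. -270.   35.]
scene white_top [211. 150.] 0.21 [ 459. -237.   35.]
scene rail [269. 194.] 0.89 [422.  13.   0.]
side rig [300. 179.] 0.87 [638.  96.   0.]
side rig [268. 285.] 0.28 [ 432. -256.    0.]
side pad_top [313. 194.] 0.61 [646.   8.  13.]
side stand_top [290. 150.] 0.63 [614. 142.  83.]
side blue_mid [184. 176.] 0.95 [287. 173.  18.]
side blue_mid [237. 152.] 0.73 [472. 256.  18.]
side white_mid [270. 280.] 0.96 [ 437. -256.   18.]
side white_mid [196. 140.] 0.23 [351. 354.  18.]
side blue [186. 178.] 0.97 [290. 183.   0.]
side blue [237. 156.] 0.64 [471. 253.   0.]
side white [268. 284.] 0.72 [ 433. -254.    0.]
side white_top [268. 276.] 0.77 [ 432. -256.   35.]
side rail_mid [243. 205.] 0.67 [434.   7.  18.]
side rail [241. 209.] 0.87 [428.  10.   0.]
1.1
```

View pics/scene0.png

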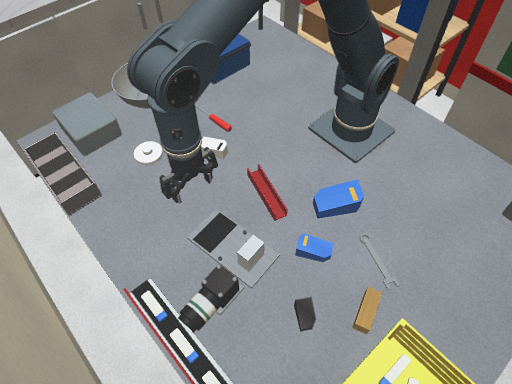

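View pics/side0.png

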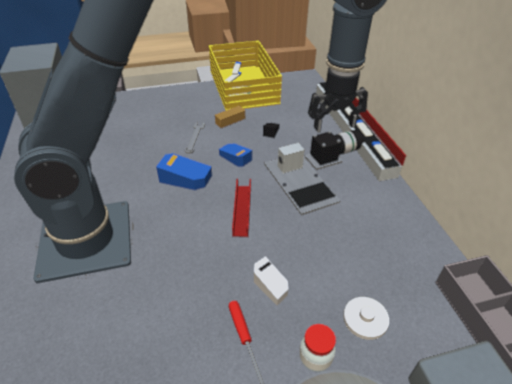

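The scene view shows two blue wedges with yellow stripes: the small one at (315,248) and a large one at (338,199). In the side view they are at (237,153) and (184,172). White things are the white wedge at side (270,280), the disc at (367,317) and the jar below it. Red things are the rail at scene (268,192), the screwdriver at (220,122) and the jar cap. I choose the smaller blue at scene (315,248), the white wedge with the black stripe, and the red U channel.

```bash
python3 - <<'E'
from h import *
a=manip.get_image("scene"); b=manip.get_image("side")
A=cv2.resize(a[225:270,285:345],(400,300),interpolation=cv2.INTER_CUBIC)
B=cv2.resize(b[135:171,213:261],(400,300),interpolation=cv2.INTER_CUBIC)
save(np.hstack([A,B]),"crop.png")
# outline of blue blobs / rail /dark pad: hulls on the bench
for n,im in (("scene",a),("side",b)):
    c=cam(n); h=cv2.cvtColor(im,cv2.COLOR_RGB2HSV)
    m=((h[...,0]>105)&(h[...,0]<125)&(h[...,1]>150)&(h[...,2]>60)).astype(np.uint8)
    k,l,s,ce=cv2.connectedComponentsWithStats(m)
    print(n,[(s[i].tolist()) for i in range(1,k) if s[i][4]>150])
    m=(((h[...,0]<6)|(h[...,0]>174))&(h[...,1]>150)).astype(np.uint8)
    k,l,s,ce=cv2.connectedComponentsWithStats(m)
    print(n,"red",[(s[i].tolist()) for i in range(1,k) if s[i][4]>150])
print(manip.state()["eef_rot"])
print(manip.camera_info("wrist"))
E
```

```text
scene [[397, 0, 32, 33, 705], [221, 35, 28, 21, 197], [314, 180, 50, 32, 938], [297, 234, 36, 24, 517]]
scene red [[453, 0, 24, 22, 329], [447, 0, 65, 95, 2088], [437, 32, 26, 42, 380], [248, 169, 39, 50, 477], [124, 289, 70, 95, 183]]
side [[0, 0, 80, 66, 3053], [0, 79, 14, 74, 507], [220, 144, 31, 22, 433], [157, 154, 54, 35, 1267]]
side red [[360, 111, 45, 53, 484], [233, 185, 17, 51, 714], [229, 301, 22, 43, 424], [305, 324, 30, 31, 725]]
[[ 1.79620026e-05  1.00000000e+00  1.38551333e-05]
 [ 1.00000000e+00 -1.79622979e-05  2.13178336e-05]
 [ 2.13180824e-05  1.38547504e-05 -1.00000000e+00]]
{'fovy': 68.30835158422255, 'cx': 254.66435959281847, 'cy': 193.28381340793553, 'D': array([0.00645595, 0.        , 0.        , 0.        , 0.        ]), 'R': array([[ 9.99999665e-01, -9.39000876e-05, -8.13648402e-04],
       [ 1.50436167e-04, -9.55449188e-01,  2.95155596e-01],
       [-8.05114842e-04, -2.95155619e-01, -9.55448854e-01]]), 't': array([-674.86748899,  -38.793904  ,  379.45458876])}
```

View pics/crop.png

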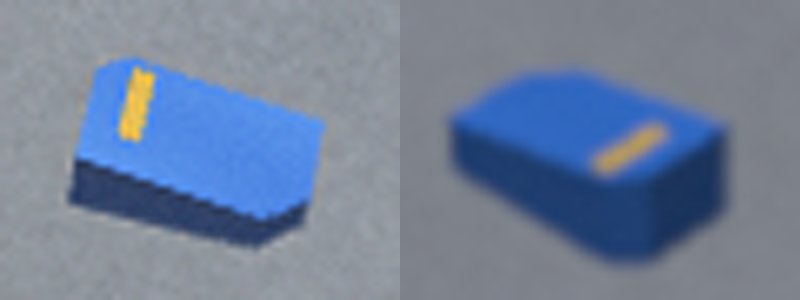

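Scene crop: the small blue wedge has its stripe, i.e. the thick end, at about (305,241), and the thin end at (331,250). From its start pose the wrist camera should already see the rig, so I take that view before setting out.

```bash
python3 - <<'E'
from h import *
c=cam("wrist"); im=manip.get_image("wrist"); save(im,"w0.png")
for k,z in dict(rig=0,pad_top=13,stand_top=83,stand=10).items():
    for r in manip.landmark_of("wrist",k)[:2]: print(k,np.round(r["pixel"]),round(r["confidence"],2),np.round(onz(c,r["pixel"],z)))
s=cam("side")
w=lambda n,p,z:onz(cam(n),p,z)
for n,p,q,z in (("scene",(306.7,235.5),(304.5,245.7),42),("side",(237,155.2),(244.2,150.6),42),("side",(256,261),(268,270),42)):
    a,b=w(n,p,z),w(n,q,z); print(np.round(a),np.round(b),np.degrees(np.arctan2(*(b-a)[1::-1])))
a,b=w("side",(236,236),0),w("side",(250,236),0);print("rail near",a,b, w("side",(238,180),36),w("side",(250,180),36))
E
```

```text
rig [223. 102.] 0.67 [636.  79.   0.]
pad_top [229. 159.] 0.73 [642.  10.  13.]
stand_top [196.  20.] 0.88 [622. 148.  83.]
stand [205.  42.] 0.75 [618. 145.  10.]
[459. 213.  42.] [488. 232.  42.] 33.421796726323734
[461. 207.  42.] [488. 225.  42.] 32.94483253594805
[ 414. -210.   42.] [ 435. -243.   42.] -57.42517269499441
rail near [391.29862868 -85.2640482    0.        ] [427.79957251 -94.44964042   0.        ] [438.6986072   96.25602694  36.        ] [473.25929958  87.63405507  36.        ]
```

View pics/w0.png

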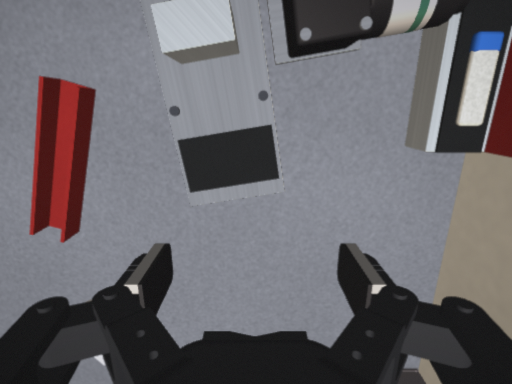

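Emit:
{"name": "send_rows", "arguments": {"deltas": [{"hand": 1,"delta_pos": [0.0375,-0.035,0],"dr": [0,0,0]},{"hand": 1,"delta_pos": [0.0375,-0.035,0],"dr": [0,0,0]},{"hand": 1,"delta_pos": [0.0375,-0.035,0],"dr": [0,0,0]},{"hand": 1,"delta_pos": [0.0375,-0.035,0],"dr": [0,0,0]},{"hand": 1,"delta_pos": [0.0375,-0.035,0],"dr": [0,0,0]},{"hand": 1,"delta_pos": [0.0375,-0.035,0],"dr": [0,0,0]},{"hand": 1,"delta_pos": [0,0,0],"dr": [0,0,0]}]}}

```text
clock: 2.33
eef_pos: [462.3, 228.6, 245.7]
eef_rot: [[-0.007, 1.0, -0.001], [1.0, 0.007, 0.002], [0.002, -0.001, -1.0]]
wrist_force: [0.6, -0.4, -0.1]
grip_width: 85.4
gripper_force: 0.0
```

The first wrist view shows the pad with corners (178,141), (272,126), (279,178), (190,192), the stand at (196,25) and the rail from (62,80) to (48,238). Next I measure the blue wedge from above it.

```bash
python3 - <<'E'
from h import *
# old wrist cam for w0
K,D,_,_=cam("wrist")
R=np.array([[ 9.99999665e-01, -9.39000876e-05, -8.13648402e-04],[ 1.50436167e-04, -9.55449188e-01,  2.95155596e-01],[-8.05114842e-04, -2.95155619e-01, -9.55448854e-01]]);t=np.array([-674.86748899,  -38.793904  ,  379.45458876])
c0=(K,D,R,t)
P=np.array([onz(c0,p,13)[:2] for p in ((178,141),(272,126),(279,178),(190,192))]);print("pad",P.round(),P.mean(0).round(1))
for a,b in((0,1),(3,2),(2,1),(3,0)): d=P[b]-P[a];print(np.linalg.norm(d).round(),np.degrees(np.arctan2(d[1],d[0])).round(1))
P=np.array([onz(c0,p,36)[:2] for p in ((40,76),(95,90),(79,242*1.0),(30,233))]);print("rail36",P.round())
c=cam("wrist"); im=manip.get_image("wrist"); save(im,"w1.png")
for k,z in dict(blue=0,blue_mid=17.5).items():
    for r in manip.landmark_of("wrist",k)[:2]: print(k,np.round(r["pixel"]),round(r["confidence"],2),np.round(onz(c,r["pixel"],z)))
E
```

```text
pad [[578.  32.]
 [696.  51.]
 [707. -16.]
 [589. -35.]] [642.6   8.3]
120.0 8.9
120.0 9.2
67.0 98.9
68.0 98.9
rail36 [[438. 106.]
 [496.  92.]
 [444. -96.]
 [383. -83.]]
blue [258. 154.] 0.72 [466. 243.   0.]
blue [132. 200.] 0.65 [292. 177.   0.]
blue_mid [126. 208.] 0.82 [290. 172.  18.]
blue_mid [255. 153.] 0.8 [463. 247.  18.]
```

View pics/w1.png

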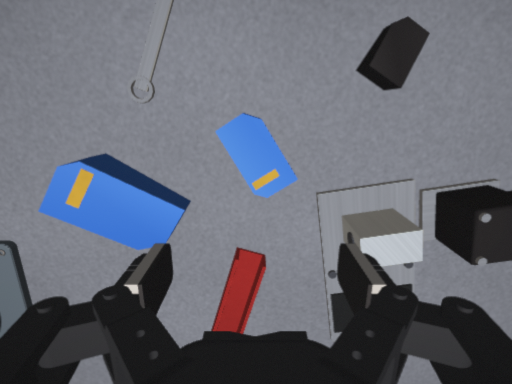

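The small blue wedge is at (257,154), with its stripe (thick end) lower right at (266,180), its right long edge from (262,119) to (297,180), and its left one from (217,130) to (262,196).

```bash
python3 - <<'E'
from h import *
from scipy.optimize import least_squares
c=cam("wrist"); st=manip.state()
im=manip.get_image("wrist"); h=cv2.cvtColor(im,cv2.COLOR_RGB2HSV)
for n,p,z in (("stripeL",(253,189),42),("stripeR",(279,172),42),("R thin",(262,119),27.5),("R thick",(297,180),43.5),("L thin",(217,130),28),("L thick",(262,196),43.5),("thin tip",(242,113),26)):
    print(n,onz(c,p,z).round())
a,b=onz(c,(253,189),42),onz(c,(279,172),42)
print(np.degrees(np.arctan2(*(b-a)[1::-1])))
print(st["eef_pos"],st["clock"])
E
```

```text
stripeL [464. 202.  42.]
stripeR [495. 223.  42.]
R thin [474. 284.  28.]
R thick [517. 214.  44.]
L thin [421. 272.  28.]
L thick [475. 194.  44.]
thin tip [451. 291.  26.]
34.19473068469556
[465.57738468 224.40460178 245.46736711] 2.475
```

Emit:
{"name": "send_rows", "arguments": {"deltas": [{"hand": 1,"delta_pos": [0.0186,0.0034,0],"dr": [0,0,0]},{"hand": 1,"delta_pos": [0,0,0],"dr": [0,0,-10.65]},{"hand": 1,"delta_pos": [0,0,0],"dr": [0,0,-10.65]},{"hand": 1,"delta_pos": [0,0,0],"dr": [0,0,-10.65]},{"hand": 1,"delta_pos": [0,0,0.05],"dr": [0,0,0]},{"hand": 1,"delta_pos": [0,0,0.05],"dr": [0,0,0]},{"hand": 1,"delta_pos": [0,0,0],"dr": [0,0,0]},{"hand": 1,"delta_pos": [0,0,0],"dr": [0,0,0]}]}}

```text
clock: 3.52
eef_pos: [469.4, 244.4, 146.5]
eef_rot: [[-0.529, 0.849, 0.001], [0.849, 0.529, 0.001], [0.0, 0.001, -1.0]]
wrist_force: [1.1, 0.4, 0.2]
grip_width: 85.5
gripper_force: 0.0
```

```bash
python3 - <<'E'
from h import *
s=manip.state();R=s["eef_rot"]
print(s["eef_pos"],np.degrees(np.arctan2(R[1,1],R[0,1])),R[:,2],s["q"])
c=cam("wrist"); im=manip.get_image("wrist"); save(im,"w2.png")
for k,z in dict(blue=0,blue_mid=17.5).items():
    for r in manip.landmark_of("wrist",k)[:2]: print(k,np.round(r["pixel"]),round(r["confidence"],2),np.round(onz(c,r["pixel"],z)))
h=cv2.cvtColor(im,cv2.COLOR_RGB2HSV)
m=((h[...,0]>18)&(h[...,0]<30)&(h[...,1]>120)&(h[...,2]>120)).astype(np.uint8)
k,l,st,ce=cv2.connectedComponentsWithStats(m)
for i in range(1,k):
    if st[i][4]>100:
        r=cv2.boxPoints(cv2.minAreaRect(np.argwhere(l==i)[:,::-1].astype(np.float32)))
        print(st[i],[onz(c,p,42)[:2].round(1) for p in r])
E
```

```text
[469.40066404 244.39976878 146.53373935] 31.932558063628402 [ 1.02047474e-03  8.72309188e-04 -9.99999099e-01] [-0.46690094  0.47784414 -0.14694515  1.9439027   0.10143419  0.72547661
 -0.11617248]
blue [ 63. 146.] 0.79 [293. 178.   0.]
blue [250. 176.] 0.67 [461. 249.   0.]
blue_mid [ 46. 150.] 0.91 [289. 175.  18.]
blue_mid [250. 183.] 0.75 [463. 247.  18.]
[  0  70  16  27 220] [array([253.2, 228. ]), array([262.7, 233.9]), array([268.5, 215.7]), array([258.8, 209.6])]
[227 217  37  11 351] [array([458.8, 214.5]), array([485.4, 232.3]), array([490.5, 224.8]), array([463.6, 206.8])]
```

Emit:
{"name": "send_rows", "arguments": {"deltas": [{"hand": 1,"delta_pos": [0.003,-0.004,0],"dr": [0,0,-1]},{"hand": 1,"delta_pos": [0,0,0.045],"dr": [0,0,0]},{"hand": 1,"delta_pos": [0,0,0.045],"dr": [0,0,0]},{"hand": 1,"delta_pos": [0,0,0.036],"dr": [0,0,0]},{"hand": 1,"delta_pos": [0,0,0],"dr": [0,0,0]},{"hand": 0.3,"delta_pos": [0,0,0],"dr": [0,0,0]},{"hand": 0.3,"delta_pos": [0,0,0],"dr": [0,0,0]},{"hand": 0.3,"delta_pos": [0,0,0],"dr": [0,0,0]},{"hand": 0.3,"delta_pos": [0,0,0],"dr": [0,0,0]}]}}

```text
clock: 4.8
eef_pos: [464.5, 244.7, 21.3]
eef_rot: [[-0.544, 0.839, 0.003], [0.839, 0.544, 0.002], [-0.0, 0.003, -1.0]]
wrist_force: [-0.1, 0.0, 6.0]
grip_width: 54.0
gripper_force: 63.2
```

Emit:
{"name": "send_rows", "arguments": {"deltas": [{"hand": 0.3,"delta_pos": [0,0,-0.02],"dr": [0,0,0]},{"hand": 0.3,"delta_pos": [0,0,-0.05],"dr": [0,0,0]},{"hand": 0.3,"delta_pos": [0,0,-0.05],"dr": [0,0,0]},{"hand": 0.3,"delta_pos": [-0.0425,0.0027,-0.02],"dr": [0,0,0]},{"hand": 0.3,"delta_pos": [-0.0425,0.0027,0],"dr": [0,0,0]},{"hand": 0.3,"delta_pos": [-0.0425,0.0027,0],"dr": [0,0,0]},{"hand": 0.3,"delta_pos": [-0.0425,0.0027,0],"dr": [0,0,0]},{"hand": 0.3,"delta_pos": [-0.0425,0.0027,0],"dr": [0,0,0]},{"hand": 0.3,"delta_pos": [-0.0425,0.0027,0],"dr": [0,0,0]},{"hand": 0.3,"delta_pos": [-0.0425,0.0027,0],"dr": [0,0,0]}]}}

```text
clock: 6.05
eef_pos: [641.6, 3.4, 160.6]
eef_rot: [[-0.544, 0.839, 0.001], [0.839, 0.544, 0.0], [-0.0, 0.001, -1.0]]
wrist_force: [-0.8, 0.3, -3.5]
grip_width: 53.9
gripper_force: 65.2
```

Emit:
{"name": "send_rows", "arguments": {"deltas": [{"hand": 0.3,"delta_pos": [0,0,0],"dr": [0,0,-10]},{"hand": 0.3,"delta_pos": [0,0,0],"dr": [0,0,-10]},{"hand": 0.3,"delta_pos": [0,0,0],"dr": [0,0,-10]},{"hand": 0.3,"delta_pos": [0,0,0],"dr": [0,0,-10]},{"hand": 0.3,"delta_pos": [0,0,0],"dr": [0,0,-10]},{"hand": 0.3,"delta_pos": [0,0,0],"dr": [0,0,-10]},{"hand": 0.3,"delta_pos": [0,0,0],"dr": [0,0,-6]},{"hand": 0.3,"delta_pos": [0,0,0],"dr": [0,0,0]}]}}

```text
clock: 7.05
eef_pos: [640.9, 4.1, 160.2]
eef_rot: [[-0.988, -0.154, 0.001], [-0.154, 0.988, -0.0], [-0.0, -0.0, -1.0]]
wrist_force: [1.2, -0.6, -3.0]
grip_width: 53.9
gripper_force: 65.1
```

```bash
python3 - <<'E'
from h import *
s=manip.state();R=np.array(s["eef_rot"]);p=np.array(s["eef_pos"])
print(p,np.degrees(np.arctan2(R[1,1],R[0,1])),R[:,2],s["q"],s["clock"])
c=cam("wrist"); im=manip.get_image("wrist"); save(im,"w3.png")
for k,z in dict(blue=p[2]-21,blue_mid=p[2]-4,pad_top=13,stand_top=83).items():
    for r in manip.landmark_of("wrist",k)[:1]:
        X=onz(c,r["pixel"],z);print(k,np.round(r["pixel"]),round(r["confidence"],2),X.round(), "tool",(R.T@(X-p)).round(1))
E
```

```text
[640.87767103   4.13533161 160.18656262] 98.87789019946871 [ 5.53816446e-04 -3.26054050e-04 -9.99999793e-01] [ 0.20395524  0.63347125 -0.47110643  1.6285207   0.33464291  0.96014032
  1.34347898] 7.05
blue [255. 238.] 0.92 [639.   4. 139.] tool [ 2.2 -0.1 21. ]
blue_mid [256. 249.] 0.62 [637.   4. 156.] tool [4.  0.1 4. ]
stand_top [443. 208.] 0.93 [618. 147.  83.] tool [  0.3 144.3  77.1]
```

View pics/w3.png

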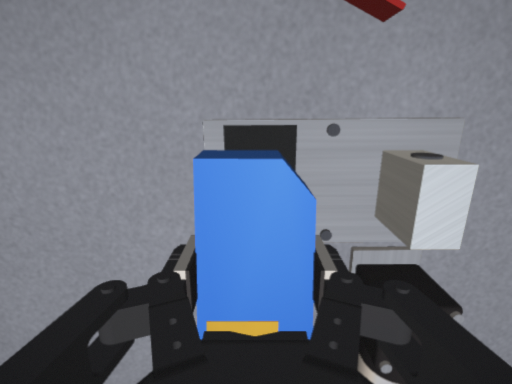

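Emit:
{"name": "send_rows", "arguments": {"deltas": [{"hand": 0.3,"delta_pos": [-0.005,0,0.04],"dr": [0,0,0]},{"hand": 0.3,"delta_pos": [0,0,0.04],"dr": [0,0,0]},{"hand": 0.3,"delta_pos": [0,0,0.03],"dr": [0,0,0]},{"hand": 0.3,"delta_pos": [0,0,0.01],"dr": [0,0,0]},{"hand": 0.3,"delta_pos": [0,0,0.004],"dr": [0,0,0]},{"hand": 0.3,"delta_pos": [0,0,0],"dr": [0,0,0]},{"hand": 0.3,"delta_pos": [0,0,0],"dr": [0,0,0]}]}}

```text
clock: 8.18
eef_pos: [646.7, 5.5, 36.5]
eef_rot: [[-0.988, -0.155, 0.002], [-0.155, 0.988, 0.0], [-0.002, -0.0, -1.0]]
wrist_force: [0.0, -1.0, -3.4]
grip_width: 54.0
gripper_force: 65.0
```

Emit:
{"name": "send_rows", "arguments": {"deltas": [{"hand": 0.3,"delta_pos": [0,0,0.002],"dr": [0,0,0]},{"hand": 0.3,"delta_pos": [0,0,0],"dr": [0,0,0]},{"hand": 0.73,"delta_pos": [0,0,0],"dr": [0,0,0]},{"hand": 0.73,"delta_pos": [0,0,0],"dr": [0,0,0]},{"hand": 0.73,"delta_pos": [0,0,0],"dr": [0,0,0]}]}}

```text
clock: 8.8
eef_pos: [646.1, 5.5, 33.3]
eef_rot: [[-0.988, -0.156, 0.0], [-0.156, 0.988, 0.0], [-0.0, 0.0, -1.0]]
wrist_force: [0.4, 0.1, -1.0]
grip_width: 62.1
gripper_force: 0.0
```

Emit:
{"name": "send_rows", "arguments": {"deltas": [{"hand": 0.73,"delta_pos": [0,0,-0.03],"dr": [0,0,0]},{"hand": 0.73,"delta_pos": [0,0,-0.06],"dr": [0,0,0]},{"hand": 0.73,"delta_pos": [0,0,-0.06],"dr": [0,0,0]},{"hand": 1,"delta_pos": [0.037,-0.037,-0.03],"dr": [0,0,0]},{"hand": 1,"delta_pos": [0.037,-0.037,-0.02],"dr": [0,0,0]},{"hand": 1,"delta_pos": [0.037,-0.037,0],"dr": [0,0,0]},{"hand": 1,"delta_pos": [0.037,-0.037,0],"dr": [0,0,0]},{"hand": 1,"delta_pos": [0.037,-0.037,0],"dr": [0,0,0]},{"hand": 1,"delta_pos": [0.037,-0.037,0],"dr": [0,0,0]},{"hand": 1,"delta_pos": [0,0,0],"dr": [0,0,0]}]}}

```text
clock: 10.05
eef_pos: [458.3, -252.5, 233.1]
eef_rot: [[-0.989, -0.148, -0.002], [-0.148, 0.989, -0.002], [0.002, -0.001, -1.0]]
wrist_force: [0.3, 1.8, 0.1]
grip_width: 85.1
gripper_force: 0.0
```

```bash
python3 - <<'E'
from h import *
s=manip.state();R=np.array(s["eef_rot"]);p=np.array(s["eef_pos"])
print(p,np.degrees(np.arctan2(R[1,1],R[0,1])),R[:,2],s["q"],s["clock"])
c=cam("wrist"); im=manip.get_image("wrist"); save(im,"w4.png")
for k,z in dict(white=0,white_mid=17.5,white_top=35).items():
    for r in manip.landmark_of("wrist",k)[:2]: print(k,np.round(r["pixel"]),round(r["confidence"],2),onz(c,r["pixel"],z).round())
manip.get_image("scene"); cs=cam("scene")
for k,z in dict(blue=13,blue_mid=30.5).items():
    for r in manip.landmark_of("scene",k)[:2]: print(k,np.round(r["pixel"]),round(r["confidence"],2),onz(cs,r["pixel"],z).round())
E
```

```text
[ 458.26870179 -252.49510021  233.07079851] 98.53677332838012 [-0.00200854 -0.00170714 -0.99999653] [ 0.77233523  0.39420448 -0.50564184  1.84012573  0.23076718  0.96650243
  1.88658693] 10.05
white [250. 153.] 0.96 [ 440. -262.    0.]
white_mid [253. 150.] 0.96 [ 435. -259.   18.]
white_top [252. 156.] 0.68 [ 438. -260.   35.]
white_top [252. 154.] 0.2 [ 436. -260.   35.]
blue [337. 203.] 0.72 [292. 188.  13.]
blue [211. 229.] 0.7 [642.  -4.  13.]
blue_mid [213. 224.] 0.95 [633.  -5.  30.]
blue_mid [337. 202.] 0.63 [298. 191.  30.]
```

View pics/w4.png

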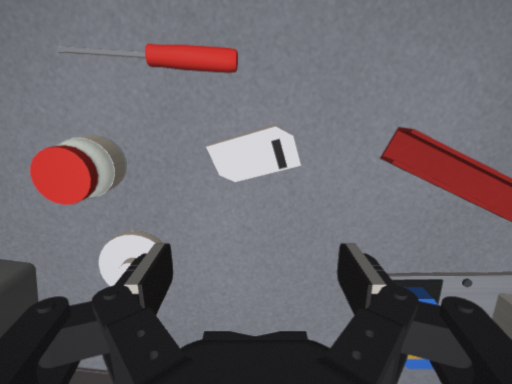

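The white wedge is at (252,155): stripe from (275,140) to (283,167), thick end on the right, long edges (207,148)-(276,127) and (235,181)-(300,165). The jar, disc and screwdriver are well clear of it.

```bash
python3 - <<'E'
from h import *
c=cam("wrist")
ang=lambda a,b:np.degrees(np.arctan2(*(b-a)[1::-1])).round(1)
W=lambda p,z:onz(c,p,z)
s1,s2=W((275,140),41),W((283,167),41)
t1,t2=W((207,148),27),W((276,127),43)
b1,b2=W((235,181),28),W((300,165),43.5)
print("stripe",s1.round(),s2.round(),ang(s1,s2)); print("top",t1.round(),t2.round(),ang(t2,t1)); print("bot",b1.round(),b2.round(),ang(b2,b1))
E
```

```text
stripe [ 420. -231.   41.] [ 449. -217.   41.] 26.9
top [ 443. -308.   27.] [ 406. -233.   43.] -63.3
bot [ 478. -269.   28.] [ 443. -198.   44.] -64.1
```

Emit:
{"name": "send_rows", "arguments": {"deltas": [{"hand": 1,"delta_pos": [0.018,-0.001,0.03],"dr": [0,0,10.3]},{"hand": 1,"delta_pos": [0,0,0.03],"dr": [0,0,10.3]},{"hand": 1,"delta_pos": [0,0,0.03],"dr": [0,0,10.3]},{"hand": 1,"delta_pos": [0,0,0],"dr": [0,0,10.3]},{"hand": 1,"delta_pos": [0,0,0],"dr": [0,0,10.3]},{"hand": 1,"delta_pos": [0,0,0],"dr": [0,0,10.3]},{"hand": 1,"delta_pos": [0,0,0],"dr": [0,0,10.3]},{"hand": 1,"delta_pos": [0,0,0],"dr": [0,0,0]},{"hand": 1,"delta_pos": [0,0,0],"dr": [0,0,0]}]}}

```text
clock: 11.52
eef_pos: [444.0, -251.7, 143.3]
eef_rot: [[-0.456, 0.89, -0.0], [0.89, 0.456, 0.0], [0.0, 0.0, -1.0]]
wrist_force: [-0.8, -0.0, 0.4]
grip_width: 85.3
gripper_force: 0.0
```

```bash
python3 - <<'E'
from h import *
s=manip.state();R=np.array(s["eef_rot"]);p=np.array(s["eef_pos"])
print(p,np.degrees(np.arctan2(R[1,1],R[0,1])),R[:,2],s["clock"])
c=cam("wrist"); im=manip.get_image("wrist")
for k,z in dict(white=0,white_mid=17.5,white_top=35).items():
    for r in manip.landmark_of("wrist",k)[:1]:
        X=onz(c,r["pixel"],z);print(k,np.round(r["pixel"]),round(r["confidence"],2),X.round(), "tool",(R.T@(X-p)).round(1))
g=cv2.cvtColor(im,cv2.COLOR_RGB2HSV); m=((g[...,2]>200)&(g[...,1]<30)).astype(np.uint8)
k,l,st,ce=cv2.connectedComponentsWithStats(m)
for i in range(1,k):
    if st[i][4]>800:
        r=cv2.boxPoints(cv2.minAreaRect(np.argwhere(l==i)[:,::-1].astype(np.float32)));q=np.array([R.T@(onz(c,x,35)-p) for x in r])
        print(st[i],r.round().tolist(),q[:,:2].round().tolist(),q.mean(0).round(1))
E
```

```text
[ 443.97055738 -251.70862463  143.2649011 ] 27.135817256423827 [-1.47430904e-05  4.22652639e-05 -9.99999999e-01] 11.525
white [245. 189.] 0.84 [ 437. -260.    0.] tool [ -4.6 -10.2 143.3]
white_mid [247. 192.] 0.79 [ 438. -257.   18.] tool [ -2.3  -7.8 125.8]
white_top [243. 196.] 0.71 [ 435. -257.   35.] tool [ -1.1 -10.2 108.3]
[ 216  145   61  100 4811] [[216.0, 145.0], [276.0, 145.0], [276.0, 244.0], [216.0, 244.0]] [[44.0, -32.0], [44.0, 17.0], [-47.0, 19.0], [-47.0, -36.0]] [ -1.7  -7.8 108.3]
```

Emit:
{"name": "send_rows", "arguments": {"deltas": [{"hand": 1,"delta_pos": [-0.002,-0.008,0],"dr": [0,0,0]},{"hand": 1,"delta_pos": [0,0,0.045],"dr": [0,0,0]},{"hand": 1,"delta_pos": [0,0,0.045],"dr": [0,0,0]},{"hand": 1,"delta_pos": [0,0,0.032],"dr": [0,0,0]},{"hand": 1,"delta_pos": [0,0,0],"dr": [0,0,0]},{"hand": 0.3,"delta_pos": [0,0,0],"dr": [0,0,0]},{"hand": 0.3,"delta_pos": [0,0,0],"dr": [0,0,0]},{"hand": 0.3,"delta_pos": [0,0,0],"dr": [0,0,0]},{"hand": 0.3,"delta_pos": [0,0,0],"dr": [0,0,0]}]}}

```text
clock: 12.85
eef_pos: [438.1, -258.2, 23.0]
eef_rot: [[-0.451, 0.892, 0.002], [0.892, 0.451, -0.001], [-0.002, 0.001, -1.0]]
wrist_force: [-0.5, -0.5, 7.4]
grip_width: 48.9
gripper_force: 61.5
```

Emit:
{"name": "send_rows", "arguments": {"deltas": [{"hand": 0.3,"delta_pos": [0,0,-0.02],"dr": [0,0,0]},{"hand": 0.3,"delta_pos": [0,0,-0.05],"dr": [0,0,0]},{"hand": 0.3,"delta_pos": [0,0,-0.055],"dr": [0,0,0]},{"hand": 0.3,"delta_pos": [0.0205,0.0425,-0.04],"dr": [0,0,0]},{"hand": 0.3,"delta_pos": [0.0205,0.0425,0],"dr": [0,0,0]},{"hand": 0.3,"delta_pos": [0.0205,0.0425,0],"dr": [0,0,0]},{"hand": 0.3,"delta_pos": [0.0205,0.0425,0],"dr": [0,0,0]},{"hand": 0.3,"delta_pos": [0.0205,0.0425,0],"dr": [0,0,0]},{"hand": 0.3,"delta_pos": [0.0205,0.0425,0],"dr": [0,0,0]},{"hand": 0.3,"delta_pos": [0.0205,0.0425,0],"dr": [0,0,0]}]}}

```text
clock: 14.1
eef_pos: [638.6, 6.0, 187.3]
eef_rot: [[-0.452, 0.892, 0.001], [0.892, 0.452, -0.0], [-0.001, 0.001, -1.0]]
wrist_force: [-0.1, -1.0, -2.6]
grip_width: 49.1
gripper_force: 63.3
```

Emit:
{"name": "send_rows", "arguments": {"deltas": [{"hand": 0.3,"delta_pos": [0,0,0],"dr": [0,0,-10.3]},{"hand": 0.3,"delta_pos": [0,0,0],"dr": [0,0,-10.3]},{"hand": 0.3,"delta_pos": [0,0,0],"dr": [0,0,-10.3]},{"hand": 0.3,"delta_pos": [0,0,0],"dr": [0,0,-10.3]},{"hand": 0.3,"delta_pos": [0,0,0],"dr": [0,0,-10.3]},{"hand": 0.3,"delta_pos": [0,0,0],"dr": [0,0,-10.3]},{"hand": 0.3,"delta_pos": [0,0,0],"dr": [0,0,-10.3]},{"hand": 0.3,"delta_pos": [0,0,0],"dr": [0,-10.2,0]},{"hand": 0.3,"delta_pos": [0,0,0],"dr": [0,0,0]},{"hand": 0.3,"delta_pos": [0,0,0],"dr": [0,0,0]}]}}

```text
clock: 15.35
eef_pos: [638.5, 4.3, 187.7]
eef_rot: [[-0.972, -0.155, 0.174], [-0.152, 0.988, 0.026], [-0.176, -0.001, -0.984]]
wrist_force: [0.3, 0.5, -2.5]
grip_width: 48.8
gripper_force: 63.2
```

```bash
python3 - <<'E'
from h import *
s=manip.state();R=np.array(s["eef_rot"]);p=np.array(s["eef_pos"])
print(p,np.degrees(np.arctan2(R[1,1],R[0,1])),R.round(3).tolist(),s["clock"])
c=cam("wrist"); im=manip.get_image("wrist"); save(im,"w5.png")
def ont(px,d): # tool plane z=d
    o,v=ray(c,px); o=R.T@(o-p); v=R.T@v; return o+v*(d-o[2])/v[2]
for k,d in dict(white=23,white_mid=5.5,white_top=-12).items():
    for r in manip.landmark_of("wrist",k)[:1]: print(k,np.round(r["pixel"]),round(r["confidence"],2),"tool",ont(r["pixel"],d).round(1))
for k,z in dict(blue=13,blue_mid=30.5,stand_top=83).items():
    for r in manip.landmark_of("wrist",k)[:1]: print(k,np.round(r["pixel"]),round(r["confidence"],2),onz(c,r["pixel"],z).round())
E
```

```text
[638.52416806   4.26616697 187.66452281] 98.89486516718652 [[-0.972, -0.155, 0.174], [-0.152, 0.988, 0.026], [-0.176, -0.001, -0.984]] 15.35
white [254. 241.] 0.62 tool [-0.7 -0.8 23. ]
white_mid [256. 253.] 0.96 tool [0.8 0.2 5.5]
white_top [257. 276.] 0.95 tool [ -1.5   0.8 -12. ]
blue [254. 156.] 0.71 [645.   3.  13.]
blue_mid [253. 162.] 0.78 [646.   3.  30.]
stand_top [428. 180.] 0.98 [619. 148.  83.]
```

View pics/w5.png

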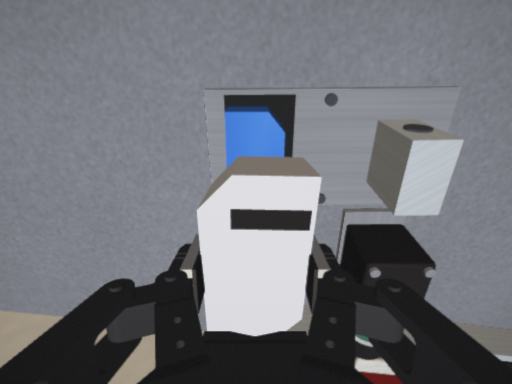

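Emit:
{"name": "send_rows", "arguments": {"deltas": [{"hand": 0.3,"delta_pos": [0.007,0,0.0394],"dr": [0,0,0]},{"hand": 0.3,"delta_pos": [0.007,0,0.0394],"dr": [0,0,0]},{"hand": 0.3,"delta_pos": [0.0053,0,0.0296],"dr": [0,0,0]},{"hand": 0.3,"delta_pos": [0,0,0],"dr": [0,0,0]},{"hand": 0.3,"delta_pos": [0,0,0],"dr": [0,0,0]}]}}

```text
clock: 16.32
eef_pos: [639.1, 5.2, 77.3]
eef_rot: [[-0.972, -0.156, 0.176], [-0.153, 0.988, 0.028], [-0.178, 0.0, -0.984]]
wrist_force: [0.6, 0.4, -2.3]
grip_width: 49.1
gripper_force: 63.2
```

Emit:
{"name": "send_rows", "arguments": {"deltas": [{"hand": 0.3,"delta_pos": [0.0007,0,0.004],"dr": [0,0,0]},{"hand": 0.3,"delta_pos": [0.0003,0,0.0015],"dr": [0,0,0]},{"hand": 0.3,"delta_pos": [0,0,0],"dr": [0,0,0]}]}}

```text
clock: 16.7
eef_pos: [638.3, 4.7, 70.9]
eef_rot: [[-0.972, -0.155, 0.175], [-0.153, 0.988, 0.027], [-0.177, -0.0, -0.984]]
wrist_force: [0.2, 0.5, -2.6]
grip_width: 48.8
gripper_force: 63.2
```

Emit:
{"name": "send_rows", "arguments": {"deltas": [{"hand": 0.3,"delta_pos": [0.0002,0,0.001],"dr": [0,0,0]},{"hand": 0.3,"delta_pos": [0,0,0],"dr": [0,0,0]}]}}

```text
clock: 16.95
eef_pos: [638.4, 4.8, 70.5]
eef_rot: [[-0.972, -0.155, 0.176], [-0.153, 0.988, 0.027], [-0.178, -0.0, -0.984]]
wrist_force: [-4.1, -0.3, 7.1]
grip_width: 48.8
gripper_force: 64.5
```

Contact. I release, back off along the tool axis, then look.

Emit:
{"name": "send_rows", "arguments": {"deltas": [{"hand": 0.69,"delta_pos": [0,0,0],"dr": [0,0,0]},{"hand": 0.69,"delta_pos": [0,0,0],"dr": [0,0,0]},{"hand": 0.69,"delta_pos": [0,0,0],"dr": [0,0,0]},{"hand": 0.69,"delta_pos": [0,0,-0.03],"dr": [0,0,0]},{"hand": 0.69,"delta_pos": [0,0,-0.05],"dr": [0,0,0]},{"hand": 0.69,"delta_pos": [0,0,-0.05],"dr": [0,10.2,0]},{"hand": 0,"delta_pos": [0,0,0],"dr": [0,0,0]},{"hand": 0,"delta_pos": [0,0,0],"dr": [0,0,0]}]}}

```text
clock: 17.95
eef_pos: [619.3, 0.3, 182.8]
eef_rot: [[-0.987, -0.153, 0.046], [-0.153, 0.988, 0.002], [-0.045, -0.005, -0.999]]
wrist_force: [-0.3, -0.2, -0.6]
grip_width: 23.4
gripper_force: 0.0
```

```bash
python3 - <<'E'
from h import *
s=manip.state();R=np.array(s["eef_rot"]);p=np.array(s["eef_pos"])
print(p,np.degrees(np.arctan2(R[1,1],R[0,1])),R[:,2].round(3),s["clock"],s["grip_width"])
a=manip.get_image("wrist"); c=cam("wrist")
for k,z in dict(white_mid=65,white_top=83,blue=13,blue_mid=30.5,stand_top=83).items():
    for r in manip.landmark_of("wrist",k)[:1]:
        X=onz(c,r["pixel"],z);print(k,np.round(r["pixel"]),round(r["confidence"],2),X.round(),"tool",(R.T@(X-p)).round(1))
b=manip.get_image("side")
save(np.hstack([cv2.resize(a,(400,300)),cv2.resize(b[120:225,245:385],(400,300),interpolation=cv2.INTER_CUBIC)]),"pile.png")
E
```

```text
[6.19265594e+02 2.57615385e-01 1.82836498e+02] 98.80086122365638 [ 0.046  0.002 -0.999] 17.95 23.366249213122693
white_mid [257. 206.] 0.6 [637.   4.  65.] tool [-12.5   1.4 118.5]
white_top [259. 212.] 0.67 [635.   5.  83.] tool [-11.5   3.1 100.5]
stand_top [425. 217.] 0.63 [617. 147.  83.] tool [-15.9 146.1  99.9]
```

View pics/pile.png

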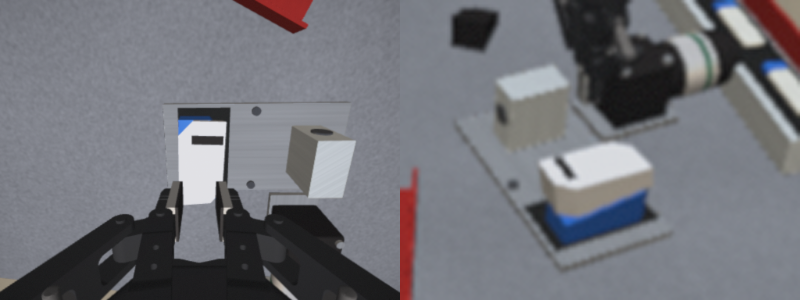

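The pile stands square on the pad with its top level. In the left half white is at (203,160); in the side crop at (597,185) it is level on blue. Next is the press, with the fingers shut.

Emit:
{"name": "send_rows", "arguments": {"deltas": [{"hand": 0,"delta_pos": [-0.02,0.001,0],"dr": [0,0,0]},{"hand": 0,"delta_pos": [0,0,0.04],"dr": [0,0,0]},{"hand": 0,"delta_pos": [0,0,0.02],"dr": [0,0,0]},{"hand": 0,"delta_pos": [0,0,0],"dr": [0,0,0]},{"hand": 0,"delta_pos": [0,0,0],"dr": [0,0,0]}]}}

```text
clock: 18.92
eef_pos: [642.0, 4.6, 125.4]
eef_rot: [[-0.987, -0.153, 0.046], [-0.153, 0.988, 0.002], [-0.046, -0.005, -0.999]]
wrist_force: [0.7, 1.3, 0.8]
grip_width: -0.0
gripper_force: 0.0
```

Emit:
{"name": "send_rows", "arguments": {"deltas": [{"hand": 0,"delta_pos": [0,0,0],"dr": [0,2.6,0]},{"hand": 0,"delta_pos": [0,0,0.02],"dr": [0,0,0]},{"hand": 0,"delta_pos": [0,0,0.006],"dr": [0,0,0]},{"hand": 0,"delta_pos": [0,0,0],"dr": [0,0,0]},{"hand": 0,"delta_pos": [0,0,0],"dr": [0,0,0]}]}}

```text
clock: 19.55
eef_pos: [641.9, 4.4, 99.5]
eef_rot: [[-0.988, -0.153, 0.001], [-0.153, 0.988, -0.005], [-0.001, -0.005, -1.0]]
wrist_force: [1.1, 0.3, 0.3]
grip_width: 0.1
gripper_force: 0.0
```

Emit:
{"name": "send_rows", "arguments": {"deltas": [{"hand": 0,"delta_pos": [0,0,0.0015],"dr": [0,0,0]},{"hand": 0,"delta_pos": [0,0,0.001],"dr": [0,0,0]},{"hand": 0,"delta_pos": [0,0,0],"dr": [0,0,0]}]}}

```text
clock: 19.92
eef_pos: [641.7, 4.3, 96.6]
eef_rot: [[-0.988, -0.153, 0.001], [-0.153, 0.988, -0.005], [0.0, -0.005, -1.0]]
wrist_force: [-1.6, -1.0, 5.1]
grip_width: -0.2
gripper_force: 2.5
```

Emit:
{"name": "send_rows", "arguments": {"deltas": [{"hand": 0,"delta_pos": [0,0,0.001],"dr": [0,0,0]},{"hand": 0,"delta_pos": [0,0,0],"dr": [0,0,0]},{"hand": 0,"delta_pos": [0,0,0],"dr": [0,0,0]}]}}

```text
clock: 20.3
eef_pos: [641.7, 4.3, 96.4]
eef_rot: [[-0.988, -0.153, 0.001], [-0.153, 0.988, -0.006], [-0.0, -0.006, -1.0]]
wrist_force: [-4.5, -0.3, 13.6]
grip_width: 0.1
gripper_force: 7.2
```

Emit:
{"name": "send_rows", "arguments": {"deltas": [{"hand": 0,"delta_pos": [0,0,-0.03],"dr": [0,0,0]},{"hand": 0,"delta_pos": [0,0,-0.05],"dr": [0,0,0]},{"hand": 1,"delta_pos": [0.0385,0.001,-0.04],"dr": [0,0,0]},{"hand": 1,"delta_pos": [0.0385,0.001,0],"dr": [0,0,0]},{"hand": 1,"delta_pos": [0.0385,0.001,0],"dr": [0,0,0]},{"hand": 1,"delta_pos": [0.0385,0.001,0],"dr": [0,0,0]},{"hand": 1,"delta_pos": [0.0385,0.001,0],"dr": [0,0,0]},{"hand": 1,"delta_pos": [0,0,0],"dr": [0,0,10.5]},{"hand": 1,"delta_pos": [0,0,0],"dr": [0,0,10.5]},{"hand": 1,"delta_pos": [0,0,0],"dr": [0,0,10.5]}]}}

```text
clock: 21.55
eef_pos: [450.5, -19.7, 215.3]
eef_rot: [[-0.92, 0.391, 0.0], [0.391, 0.92, -0.005], [-0.003, -0.005, -1.0]]
wrist_force: [0.0, 0.9, 0.4]
grip_width: 85.3
gripper_force: 0.0
```

Emit:
{"name": "send_rows", "arguments": {"deltas": [{"hand": 1,"delta_pos": [0,0,0],"dr": [0,0,10.5]},{"hand": 1,"delta_pos": [0,0,0],"dr": [0,0,10.5]},{"hand": 1,"delta_pos": [0,0,0],"dr": [0,0,10.5]},{"hand": 1,"delta_pos": [0,0,0],"dr": [0,0,10.5]},{"hand": 1,"delta_pos": [0,0,0],"dr": [0,0,10.5]},{"hand": 1,"delta_pos": [0,0,0],"dr": [0,0,10.5]},{"hand": 1,"delta_pos": [0,0,0],"dr": [0,0,10.5]},{"hand": 1,"delta_pos": [0,0,0],"dr": [0,0,9.5]},{"hand": 1,"delta_pos": [0,0,0],"dr": [0,0,0]},{"hand": 1,"delta_pos": [0,0,0],"dr": [0,0,0]}]}}

```text
clock: 22.8
eef_pos: [450.5, -19.5, 215.2]
eef_rot: [[0.267, 0.964, 0.0], [0.964, -0.267, -0.005], [-0.005, 0.001, -1.0]]
wrist_force: [1.0, 0.4, -0.4]
grip_width: 84.9
gripper_force: 0.0
```

```bash
cat > rail.py <<'E'
from h import *
s=manip.state();R=np.array(s["eef_rot"]);p=np.array(s["eef_pos"])
print(p,np.degrees(np.arctan2(R[1,1],R[0,1])),R[:,2].round(3),s["clock"])
im=manip.get_image("wrist"); c=cam("wrist"); import sys; save(im,sys.argv[1])
for k,z in dict(rail=0,rail_mid=18).items():
    for r in manip.landmark_of("wrist",k)[:1]:
        X=onz(c,r["pixel"],z);print(k,np.round(r["pixel"]),round(r["confidence"],2),X.round(),"tool",(R.T@(X-p)).round(1))
g=cv2.cvtColor(im,cv2.COLOR_RGB2HSV); m=(((g[...,0]<6)|(g[...,0]>174))&(g[...,1]>150)).astype(np.uint8)
k,l,st,ce=cv2.connectedComponentsWithStats(m)
for i in range(1,k):
    if st[i][4]>800:
        r=cv2.boxPoints(cv2.minAreaRect(np.argwhere(l==i)[:,::-1].astype(np.float32)));q=np.array([R.T@(onz(c,x,30)-p) for x in r])
        print(st[i],r.round().tolist(),q[:,:2].round().tolist(),q.mean(0).round(1))
E
python3 rail.py w6.png
```

```text
[450.49298244 -19.47472122 215.15914207] -15.462979840457399 [ 0.    -0.005 -1.   ] 22.8
rail [234. 157.] 0.83 [431.   1.   0.] tool [ 15.6 -24.5 215. ]
rail_mid [233. 156.] 0.79 [431.   4.  18.] tool [ 19. -25. 197.]
[ 208   61   43  180 6627] [[208.0, 240.0], [208.0, 61.0], [250.0, 61.0], [250.0, 240.0]] [[-82.0, -57.0], [118.0, -47.0], [118.0, -4.0], [-82.0, -6.0]] [ 18.  -28.5 185. ]
```

View pics/w6.png

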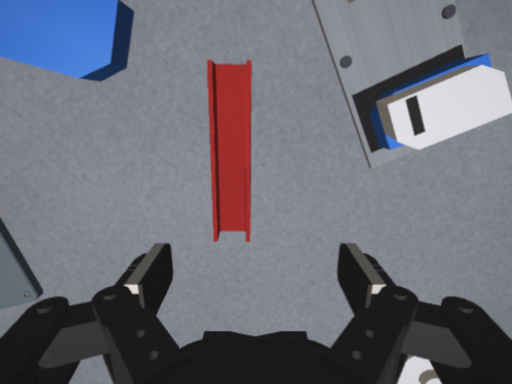

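Emit:
{"name": "send_rows", "arguments": {"deltas": [{"hand": 1,"delta_pos": [0.019,-0.026,0.02],"dr": [0,0,0]},{"hand": 1,"delta_pos": [0,0,0.05],"dr": [0,0,0]},{"hand": 1,"delta_pos": [0,0,0.03],"dr": [0,0,0]},{"hand": 1,"delta_pos": [0,0,0],"dr": [0,0,0]},{"hand": 1,"delta_pos": [0,0,0],"dr": [0,0,0]}]}}

```text
clock: 23.58
eef_pos: [431.2, 5.2, 115.9]
eef_rot: [[0.27, 0.963, 0.001], [0.963, -0.27, -0.005], [-0.005, 0.002, -1.0]]
wrist_force: [-0.3, -0.2, 0.5]
grip_width: 85.3
gripper_force: 0.0
```

```bash
python3 rail.py w7.png
```

```text
[431.20993706   5.1614988  115.86104693] -15.681049972307562 [ 0.001 -0.005 -1.   ] 23.575
rail [257. 193.] 0.66 [433.   3.  -0.] tool [ -0.5   2.3 115.9]
rail_mid [255. 197.] 0.93 [433.   6.  18.] tool [ 1.4  1.  97.9]
[  222    69    63   243 12508] [[222.0, 69.0], [284.0, 69.0], [284.0, 311.0], [222.0, 311.0]] [[99.0, -22.0], [99.0, 21.0], [-104.0, 27.0], [-103.0, -29.0]] [-2.1 -0.9 85.9]
```

Centred. I descend 91 mm and grip.

Emit:
{"name": "send_rows", "arguments": {"deltas": [{"hand": 1,"delta_pos": [0,0,0.045],"dr": [0,0,0]},{"hand": 1,"delta_pos": [0,0,0.035],"dr": [0,0,0]},{"hand": 1,"delta_pos": [0,0,0.011],"dr": [0,0,0]},{"hand": 1,"delta_pos": [0,0,0],"dr": [0,0,0]},{"hand": 0.2,"delta_pos": [0,0,0],"dr": [0,0,0]},{"hand": 0.2,"delta_pos": [0,0,0],"dr": [0,0,0]},{"hand": 0.2,"delta_pos": [0,0,0],"dr": [0,0,0]},{"hand": 0.2,"delta_pos": [0,0,0],"dr": [0,0,0]},{"hand": 0.2,"delta_pos": [0,0,0],"dr": [0,0,0]}]}}

```text
clock: 24.85
eef_pos: [431.0, 4.7, 25.1]
eef_rot: [[0.271, 0.963, 0.002], [0.963, -0.271, -0.005], [-0.005, 0.003, -1.0]]
wrist_force: [-1.6, -0.5, 13.1]
grip_width: 42.8
gripper_force: 60.0
```

Emit:
{"name": "send_rows", "arguments": {"deltas": [{"hand": 0.2,"delta_pos": [0,0,-0.02],"dr": [0,0,0]},{"hand": 0.2,"delta_pos": [0,0,-0.05],"dr": [0,0,0]},{"hand": 0.2,"delta_pos": [0,0,-0.055],"dr": [0,0,0]},{"hand": 0.2,"delta_pos": [0,0,-0.035],"dr": [0,0,-8.2]},{"hand": 0.2,"delta_pos": [0,0,0],"dr": [0,0,-8.2]},{"hand": 0.2,"delta_pos": [0,0,0],"dr": [0,0,-8.2]},{"hand": 0.2,"delta_pos": [0,0,0],"dr": [0,0,0]},{"hand": 0.2,"delta_pos": [0,0,0],"dr": [0,0,0]}]}}

```text
clock: 25.85
eef_pos: [430.4, 5.4, 184.0]
eef_rot: [[-0.151, 0.988, -0.0], [0.988, 0.151, -0.005], [-0.005, -0.001, -1.0]]
wrist_force: [0.1, 0.5, -3.7]
grip_width: 43.1
gripper_force: 63.1
```

Emit:
{"name": "send_rows", "arguments": {"deltas": [{"hand": 0.2,"delta_pos": [0.0082,0.0418,0],"dr": [0,0,0]},{"hand": 0.2,"delta_pos": [0.0082,0.0418,0],"dr": [0,0,0]},{"hand": 0.2,"delta_pos": [0.0082,0.0418,0],"dr": [0,0,0]},{"hand": 0.2,"delta_pos": [0.0082,0.0418,0],"dr": [0,0,0]},{"hand": 0.2,"delta_pos": [0.0082,0.0418,0],"dr": [0,0,0]},{"hand": 0.2,"delta_pos": [0,0,0],"dr": [0,0,0]},{"hand": 0.2,"delta_pos": [0,0,0],"dr": [0,0,0]}]}}

```text
clock: 26.72
eef_pos: [630.0, 78.3, 182.8]
eef_rot: [[-0.154, 0.988, -0.002], [0.988, 0.154, -0.006], [-0.006, -0.003, -1.0]]
wrist_force: [0.3, -0.3, -3.1]
grip_width: 43.1
gripper_force: 63.2
```

```bash
python3 - <<'E'
from h import *
s=manip.state();R=np.array(s["eef_rot"]);p=np.array(s["eef_pos"])
print(p,np.degrees(np.arctan2(R[1,1],R[0,1])),R[:,2].round(3),s["clock"])
im=manip.get_image("wrist"); c=cam("wrist"); save(im,"w8.png")
for k,z in dict(rail=p[2]-25,rail_mid=p[2]-7,stand_top=83,white_top=83).items():
    for r in manip.landmark_of("wrist",k)[:1]:
        X=onz(c,r["pixel"],z);print(k,np.round(r["pixel"]),round(r["confidence"],2),X.round(),"tool",(R.T@(X-p)).round(1))
E
```

```text
[629.98754834  78.26705636 182.83196004] 8.835801592020584 [-0.002 -0.006 -1.   ] 26.725
rail [256. 235.] 0.73 [630.  79. 158.] tool [ 1.2  0.7 25. ]
rail_mid [255. 250.] 0.83 [630.  79. 176.] tool [ 1.  -0.2  7. ]
```

View pics/w8.png

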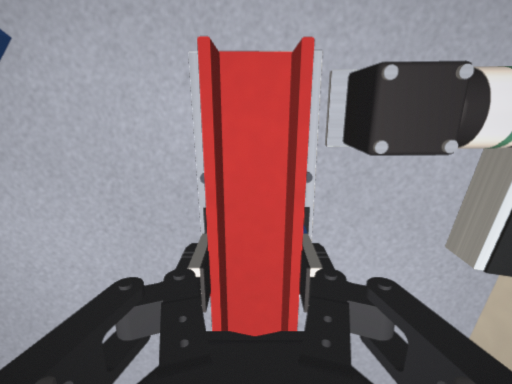

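Emit:
{"name": "send_rows", "arguments": {"deltas": [{"hand": 0.2,"delta_pos": [0,0.001,0.035],"dr": [0,0,0]},{"hand": 0.2,"delta_pos": [0,0,0.03],"dr": [0,0,0]},{"hand": 0.2,"delta_pos": [0,0,0.007],"dr": [0,0,0]},{"hand": 0.2,"delta_pos": [0,0,0],"dr": [0,0,0]},{"hand": 0.2,"delta_pos": [0,0,0],"dr": [0,0,0]}]}}

```text
clock: 27.6
eef_pos: [632.5, 78.3, 113.1]
eef_rot: [[-0.155, 0.988, 0.002], [0.988, 0.155, -0.005], [-0.005, 0.001, -1.0]]
wrist_force: [-0.1, -0.1, -2.7]
grip_width: 43.0
gripper_force: 63.1
```

Emit:
{"name": "send_rows", "arguments": {"deltas": [{"hand": 0.2,"delta_pos": [0,0,0.002],"dr": [0,0,0]},{"hand": 0.2,"delta_pos": [0,0,0.0015],"dr": [0,0,0]},{"hand": 0.2,"delta_pos": [0,0,0.001],"dr": [0,0,0]},{"hand": 0.2,"delta_pos": [0,0,0],"dr": [0,0,0]}]}}

```text
clock: 28.1
eef_pos: [632.0, 78.1, 107.9]
eef_rot: [[-0.155, 0.988, 0.001], [0.988, 0.155, -0.005], [-0.005, -0.0, -1.0]]
wrist_force: [-2.2, -0.9, 5.2]
grip_width: 42.9
gripper_force: 64.0
```

Emit:
{"name": "send_rows", "arguments": {"deltas": [{"hand": 0.75,"delta_pos": [0,0,0],"dr": [0,0,0]},{"hand": 0.75,"delta_pos": [0,0,0],"dr": [0,0,0]},{"hand": 0.75,"delta_pos": [0,0,0],"dr": [0,0,0]},{"hand": 0.75,"delta_pos": [0,0,-0.03],"dr": [0,0,0]},{"hand": 0.75,"delta_pos": [0,0,-0.05],"dr": [0,0,0]},{"hand": 0.75,"delta_pos": [0,0,-0.05],"dr": [0,0,0]},{"hand": 0.75,"delta_pos": [0,0,0],"dr": [0,0,0]}]}}

```text
clock: 28.98
eef_pos: [633.8, 79.4, 241.5]
eef_rot: [[-0.155, 0.988, 0.008], [0.988, 0.155, -0.004], [-0.005, 0.007, -1.0]]
wrist_force: [0.2, 0.3, -0.6]
grip_width: 64.1
gripper_force: 0.0
```

```bash
python3 - <<'E'
from h import *
s=manip.state();print(s["eef_pos"],s["wrist_force"],s["clock"])
im=manip.get_image("wrist"); c=cam("wrist")
for k,z in dict(rail=83,rail_mid=101).items():
    for r in manip.landmark_of("wrist",k)[:1]: print(k,round(r["confidence"],2),onz(c,r["pixel"],z).round())
b=manip.get_image("side")
save(np.hstack([cv2.resize(im,(400,300)),cv2.resize(b[105:225,225:385],(400,300),interpolation=cv2.INTER_CUBIC)]),"fin.png")
E
```

```text
[633.81138594  79.41281115 241.51143528] [ 0.22844285  0.26150798 -0.56165673] 28.975
rail 0.65 [630.  77.  83.]
rail_mid 0.82 [628.  79. 101.]
```

I have passed the 10-picture limit, viewing 11 by mistake, so I check by numbers only. The rail reads (629,78) against the plate centre (631,77.5), the hand is clear, and the wrist carries no load.

```bash
python3 -c "
from plant import manip
print(manip.sign_off())"
```

```text
the job is handed in; nothing more can be done
None
```

The job is handed in with no verdict returned: the blue and white wedges are stacked level on the pad, the pile held under a press of about 13 N, and the red rail lies across pile and stand about 2 mm from centre by the last wrist reading; I did not view a picture after laying it, having viewed 11 against the limit of 10.

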